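Set the sprung column of a head-block pedestal to its mark and lock it

ROBOT

A 7-joint arm with a two-finger parallel gripper is mounted at the origin on the work surface. World frame = base frame: x ahead of the robot, y to its left, z up, the work surface at z = 0. Lengths are in m, angles in rad, forces in N, time in s.
With the tool pointing down it reaches from about 0.4 to 0.85 m from the base axis. Payload 4.5 kg.
Tool frame: the origin (TCP) lies at the very end of the fingers, on their centre line; the grasp point (between the pads) lies 19 mm behind it; z points along the fingers, y is the line along which they close (so a half turn about z gives the same grasp; the last joint's range is limited). The gripper opens to 88 mm and grips with 3 to 60 N. Pads are 18 mm wide; open, the fingers measure 123 mm over their backs; the gripper's body (75 mm by 187 mm) begins 45 mm behind the grasp point.
Start: joints at [1.223, 0.689, -0.195, 1.565, 0.157, 0.902, -0.215], TCP at [0.233, -0.58, 0.239] pointing down, gripper open.
Joint ranges: [-3.01, 3.01], [-0.46, 2.08], [-1.47, 1.51], [0.13, 2.56], [-1, 4.14], [0.04, 2.09], [-2.66, 2.66]. Speed limits (rad/s): [2.57, 2.57, 3.14, 3.14, 3.14, 3.14, 3.14].

INTERFACE

Orientations are given as a unit quaternion [w, x, y, z].
In Python, from rig import bot, optics, ticket gives the robot as it stands.
- The arm moves only by the tool send_rows, never from a script. Its arguments are lists of equal length, an entry for each row: "angular": the turn, a rotation vector about the world's x, y, z in rad, a list of three; "dp": the shift along the world's x, y, z in cm, a list of three; "claw": the finger opening in cm, from 0 to 8.81. In form: {"angular": [[ax, ay, az], ...], "dp": [[x, y, z], ...], "claw": [claw, ...]}. A call has 1 to 10 rows; each row is the pose to reach, as a shift and turn from the pose commanded when the call began; what a row does not reach only later rows make up. A row lasts 1/12 s, in which the tool goes at most 41.7 mm and 7.16 degrees, less where a joint would pass 70% of its speed; a pose out of reach is approached as far as the arm can. A call with a gripper value outside its range is refused whole. The fingers move at their own pace and stop on an object; "newtons" is the grip in N (left out, the last holds). Time passes only in rows, so rows that repeat a pose let the fingers close. It gives the time, the measured TCP pose, the force, the opening and the grip force at its end, in the units of the state.
- bot.get_state(): the state, without advancing time (a new reading comes with each control period).
- optics.read_camera(name): name is "side" or "top" or "wrist"; returns a dict with "img" (420x560x3 uint8, red, green, blue), "vfov" (degrees; the focal length in pixels is half the picture's height over the tangent of half this angle, whatever the lens; pixels are square), "cx", "cy" (the principal point, pixels), "camera_from_world" (4x4, takes a point from world to camera coordinates); the wrist camera has in their place "hand_eye" (4x4, takes a point from camera to tool coordinates, whose origin is the TCP and whose axes are the flange's). Camera axes: x right, y up, looking along -z (the intrinsics and any distortion apply to the point x, -y, -z); pixel columns grow to the right and rows downward; lengths in m; the calibration is good to about 2 mm. A picture is of the moment at which its call begins: read the wrist's pose just before it. There is no depth.
- ticket.sign_off(): hands the job in; it is judged then, once.
The state is a dict: "time_s": time; "joints": joint angles; "qvel": joint speeds; "effort": joint torques, N m; "eef_pos": TCP position; "orientation": TCP orientation; "force": force on the tool from outside, world axes, zero at the start; "wrist_torque": the same for the moment, N m; "gripper_width": opening from 0.0 (shut) to 1.0 (fully open); "finger_force": force on a finger pad.
Only numpy, scipy, OpenCV 4.12 (cv2) and the standard library are available. Lean on these libraries where they do the work, as an engineer would, in place of code of your own. Each camera call takes 0.05 s, during which the arm holds its last target. There are 200 camera calls.

TASK

Set the bolted-down head-block pedestal to working height: grip its sprung column, press it down until the middle one of its three black rings is level with the top of the cam ring, and while you hold it there swing the cam lever clockwise fully closed. Do not turn the lever before the column is held at the mark, finish with the gripper still holding the column there (do not let go), and leave the things standing around undisturbed.

Things in the scene. Friction and masses are not known exactly. Their poses are not given: they have to be found in the camera images.
- pedestal: head-block pedestal bolted to the table: grey cast foot 140 mm across, black tube, dark steel clamp body 47 mm across and on it the bare aluminium cam ring (56 mm across, 18 mm thick), its upper face 125 mm above the table. The column stands out of it. Origin: centre of the foot's underside, on the column's axis; z up. At yaw 0 the fully open lever points 75 degrees to the left of +x.
- clamp_top (a point): point on the column's axis level with the cam ring's upper face, 125 mm above the table; the length mark is read here.
- column (a joint): height of the column in m: 0 when the middle ring is level with the cam ring's upper face, positive above it; travel -0.030 to +0.060. A damped gas spring pushes it up with about 6 N (5 to 8 N): with the lever open it stands at its upper stop, +0.060, and goes back there whenever it is let go. The closed lever clamps it.
- spindle: the column: a vertical round steel bar 22 mm in diameter with three black rings round it, 25 mm apart, and a narrower brass spigot on top. Origin on its axis at the middle ring, z up. The 22 mm bar ends 53 mm above the middle ring, the spigot 72 mm above it. At the start the middle ring is 185 mm above the table. The bar spins freely about its axis, also with the gripper.
- middle_ring (a point): centre of the column at the middle one of its three black rings (the spindle's origin).
- lever (a joint): angle of the cam ring with its lever in rad: 0 at the open stop, 0.90 at the closed stop. It closes clockwise seen from above, stays where it is left and starts between 0 and 0.15. It moves easily at first and takes about 0.2 N m once the cam bites (from about 0.25 on).
- lever_root (a point): centre of the lever's root: an upright aluminium block on the cam ring beside the column, 11 mm wide, 25 mm long radially, rising 30 mm above the ring's face; its near end is 3 to 5 mm from the bar. A finger gripping the bar with its tip 3 to 20 mm above the face pushes the root along when the gripper turns about the column. This point is 28 mm from the column's axis, 12 mm above the face.
- lever_end (a point): centre of the black ball (17 mm) at the end of the lever's round arm (12 mm thick), which goes outwards from the root's upper half: 81 mm from the ring's turning axis (which lies 4 mm from the column's axis), 26 mm above the ring's face. Points the way the lever points.
- thread_cone: cone of thread, 48 mm across the foot, 95 mm tall, upright; a bystander, leave it be. Origin at the centre of its underside.
- pin_dish: shallow steel pin dish, 76 mm across, 26 mm tall; a bystander, leave it be. Origin at the centre of its underside.
- tape_case: round white tape-measure case, 56 mm across, 18 mm tall, lying flat; a bystander, leave it be. Origin at the centre of its underside.
- ribbon_reel: cardboard ribbon reel lying flat, 60 mm across, 26 mm tall; a bystander, leave it be. Origin at the centre of its underside.
- shears: pair of shears lying flat, about 205 mm long (blades along +x), 12 mm tall; a bystander, leave it be. Origin at the centre of its underside (by the pivot).
- crown_block: domed wooden crown block, 160 mm across, 113 mm tall; a bystander, leave it be. Origin at the centre of its underside.
- hat_brush: wooden hat brush, bristles down, 200 mm long along its y, 36 mm tall; a bystander, leave it be. Origin at the centre of its underside.
Not all that is in view belongs to the job. What is shaped like the pedestal but purple is not meant.

How it is judged:
On the way:
1. the column is gripped and held at its mark (middle ring level with the top of the cam ring, within 4 mm) with the lever still open (value of joint column between -0.004 and 0.004 m and contact force between the fingers and spindle above 4 N and value of joint lever below 0.35 rad), for 0.2 s.
At the end, for the whole second after the job is handed in: The middle ring is within 4 mm of the top of the cam ring and at rest, the lever is closed (0.80 rad or more of its 0.90), and the fingers still grip the column (contact force above 4 N) (value of joint column between -0.004 and 0.004 m and contact force between the fingers and spindle above 4 N and value of joint lever above 0.8 rad and velocity of joint column between -0.01 and 0.01 m/s); the arm keeps its last pose, push and grip.
It fails at once if the lever is swung past 0.35 rad while the middle ring is more than 6 mm off the top of the cam ring (value of joint lever above 0.35 rad and (value of joint column above 0.006 m or value of joint column below -0.006 m)).
It fails at once if the lever is swung past 0.35 rad while the fingers do not hold the column (value of joint lever above 0.35 rad and contact force between the fingers and spindle below 0.5 N).
It fails at once if a bystander is moved more than 15 mm or tipped (distance of any of thread_cone, pin_dish, tape_case, ribbon_reel, shears, crown_block, hat_brush from where it was at the start of the episode above 0.015 m or angle between any of thread_cone, pin_dish, tape_case, ribbon_reel, shears, crown_block, hat_brush's own z axis and vertical above 0.3 rad).
It also fails if it takes over 38 s, if anything falls off the work surface, if the arm or the gripper's body presses on something with over 40 N, if the wrist force passes 120 N, or if a joint passes its speed limit or range.

## Working session

There is one attempt and no reset: what is moved stays moved. The work goes in short steps, Python scripts to look and compute and a tool call to move; the robot and the scene stay as the last step left them, time stands still between calls to the robot, and variables do not carry over. Pictures are saved under pics/ and viewed, at most 10 in all, crops included, and the job is handed in when it is done.

Besides the shell and the picture viewer there is one more tool, called as name(argument=value, ...) on one line, values as JSON. send_rows: Moves the arm, as the interface text tells. Its arguments: {"type":"object","properties":{"angular":{"type":"array"},"dp":{"type":"array"},"claw":{"type":"array"},"newtons":{"type":"number"}},"required":["angular","dp","claw"]}

```bash
mkdir -p pics; ls; python3 - <<'E'
from rig import bot,optics,ticket
import cv2,numpy as np
s=bot.get_state();print(s)
for n in("side","top"):
    r=optics.read_camera(n)
    cv2.imwrite(f"pics/{n}0.png",r["img"][:,:,::-1])
    print(n,[ (k,np.round(v,4).tolist() if k!='img' else 0) for k,v in r.items()if k!="img"])
r=optics.read_camera("wrist");print(r.keys(),r["hand_eye"],r["vfov"])
E
```

```text
pics
{'time_s': 0.0, 'joints': array([ 1.22280087,  0.68996467, -0.19452485,  1.56633974,  0.15729203,
        0.90250819, -0.21511536]), 'qvel': array([ 1.02333491e-03,  2.25448067e-04, -3.93929943e-05, -1.64036265e-03,
       -1.32210072e-03,  4.43576923e-04, -2.42179735e-04]), 'effort': array([-2.60155666e-04, -5.27553749e+01, -1.26683056e+00, -1.53428203e+01,
       -5.26099058e-02,  6.52346411e-03,  1.64743278e-04]), 'eef_pos': array([ 0.23259131, -0.57942592,  0.23792351]), 'orientation': array([-8.83878319e-04,  9.81827057e-01,  1.89775642e-01, -2.33513737e-04]), 'force': array([ 0.31718161, -0.4418612 , -0.15394579]), 'wrist_torque': array([-0.01573737, -0.01248322,  0.0022022 ]), 'finger_force': 0.0, 'gripper_width': 1.0036759752183826}
side [('vfov', 47.8046), ('cx', 278.6969), ('cy', 208.6393), ('camera_from_world', [[-0.9924, -0.1219, -0.0142, 0.5444], [0.0737, -0.6846, 0.7252, -0.1539], [-0.0981, 0.7187, 0.6884, -1.2789], [0.0, 0.0, 0.0, 1.0]])]
top [('vfov', 57.391), ('cx', 281.9547), ('cy', 209.819), ('camera_from_world', [[-0.0011, -1.0, 0.0067, -0.0395], [0.9822, 0.0002, 0.1879, -0.5694], [-0.1879, 0.0067, 0.9822, -1.1025], [0.0, 0.0, 0.0, 1.0]])]
dict_keys(['img', 'vfov', 'cx', 'cy', 'hand_eye']) [[ 4.30154397e-04  9.49961447e-01  3.12366875e-01  8.08710010e-02]
 [ 9.99998888e-01 -8.54565345e-04  1.22180117e-03 -1.18363606e-03]
 [ 1.42760191e-03  3.12366002e-01 -9.49960758e-01 -1.44805368e-01]
 [ 0.00000000e+00  0.00000000e+00  0.00000000e+00  1.00000000e+00]] 67.42841751749543
```

View pics/side0.png

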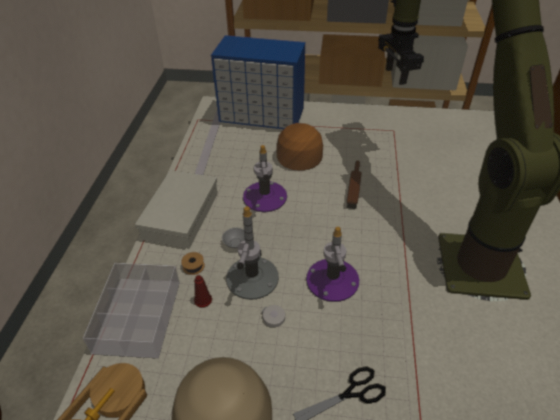

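View pics/top0.png

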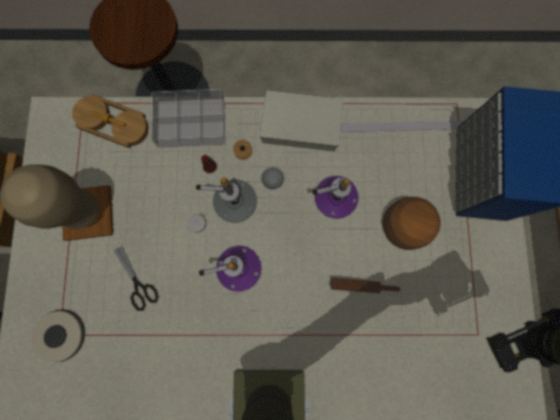

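Candidates: grey-foot pedestal at side (252,277) / top (234,200). The lookalikes are purple-footed at side (264,196) / top (337,197), and side (333,278) / top (238,268). The grey one matches the description, so I'll check it in one close crop.

```bash
python3 - <<'E'
import cv2,numpy as np
a=cv2.imread("pics/side0.png")[195:305,205:305];b=cv2.imread("pics/top0.png")[155:230,185:265]
a=cv2.resize(a,None,fx=4,fy=4,interpolation=2);b=cv2.resize(b,None,fx=5,fy=5,interpolation=2)
c=np.zeros((440,800,3),np.uint8);c[:440,:400]=a;c[:375,400:800]=b
cv2.imwrite("pics/crop1.png",np.clip(c*1.6,0,255).astype(np.uint8))
E
```

```text
(no output)
```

View pics/crop1.png

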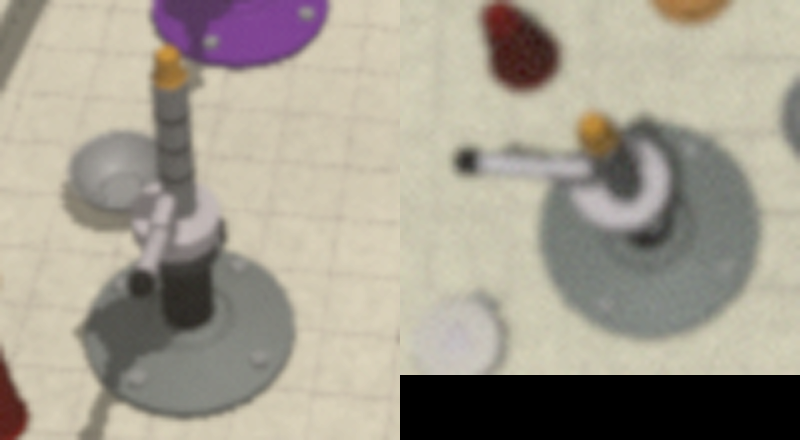

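The crop confirms a grey foot with a brass spigot. The lever points to image left in the top view, which is +y. In side, the spigot is at about (247,207) and the ball at (240,266). In top, the spigot is at (224,179), the ball at (198,187) and the foot centre at (235,201).

```bash
cat > h.py <<'E'
import numpy as np,cv2
from rig import bot,optics
from scipy.spatial.transform import Rotation as R
def cam(r,st=None):
    f=210/np.tan(np.radians(r["vfov"]/2))
    if "camera_from_world" in r: T=np.linalg.inv(r["camera_from_world"])
    else:
        q=st["orientation"];W=np.eye(4);W[:3,:3]=R.from_quat(np.r_[q[1:],q[0]]).as_matrix();W[:3,3]=st["eef_pos"]
        T=W@r["hand_eye"]
    return f,r["cx"],r["cy"],T
def ray(c,u,v):
    f,cx,cy,T=c
    d=T[:3,:3]@np.array([(u-cx)/f,-(v-cy)/f,-1]);return T[:3,3],d/np.linalg.norm(d)
def plane(c,u,v,z):
    o,d=ray(c,u,v);return o+d*(z-o[2])/d[2]
def tri(*rs):
    A=0;b=0
    for o,d in rs:
        P=np.eye(3)-np.outer(d,d);A=A+P;b=b+P@o
    x=np.linalg.solve(A,b);return x,[np.linalg.norm((np.eye(3)-np.outer(d,d))@(x-o)) for o,d in rs]
def proj(c,p):
    f,cx,cy,T=c;q=np.linalg.inv(T)@np.r_[p,1];return cx+f*q[0]/-q[2],cy-f*q[1]/-q[2]
E
python3 - <<'E'
from h import *
np.set_printoptions(precision=4,suppress=True)
rs=optics.read_camera("side");rt=optics.read_camera("top")
S=cam(rs);T=cam(rt)
for n,a,b,z in[("spigot",(247,207.5),(224.4,179),.257),("ball",(240.25,265.75),(198.2,187),.151),("foot",(252.5,278),(235,201),.01)]:
    print(n,*tri(ray(S,*a),ray(T,*b)),plane(S,*a,z)[:2],plane(T,*b,z)[:2])
def blob(r,c,near,lo,hi):
    m=cv2.inRange(cv2.cvtColor(r["img"],cv2.COLOR_RGB2HSV),lo,hi)
    n,l,s,ce=cv2.connectedComponentsWithStats(m);i=min(range(1,n),key=lambda i:np.hypot(*(ce[i]-near))+(s[i,4]<8)*99)
    return ce[i],s[i]
for r,c,p in((rs,S,(247,210)),(rt,T,(224,181))):
    ce,s=blob(r,c,p,(10,110,60),(30,255,255));print(ce,s,plane(c,*ce,.2475))
# bystanders
for n,p,z in[("cone",(209,165),0.03),("reel",(243,149),.026),("dish",(273,178),.013),("tape",(197,223),.018),("purpA",(337,197),.01),("purpB",(238,268),.01)]: print(n,plane(T,*p,z))
E
```

```text
spigot [0.6074 0.1063 0.2553] [np.float64(0.002386432356780641), np.float64(0.002386432356780617)] [0.6045 0.1088] [0.6094 0.1061]
ball [0.6138 0.194  0.1514] [np.float64(0.0016432558255960164), np.float64(0.001643255825596144)] [0.6122 0.194 ] [0.6156 0.1941]
foot [ 0.6069  0.1088 -0.0009] [np.float64(0.0014582862820536843), np.float64(0.0014582862820536392)] [0.6035 0.1174] [0.6061 0.1074]
[246.7846 211.6154] [244 206   8  11  65] [0.605  0.1126 0.2475]
[223.8293 181.4146] [221 178   7   8  41] [0.6057 0.1088 0.2475]
cone [0.7175 0.1893 0.03  ]
reel [0.7719 0.0838 0.026 ]
dish [ 0.6801 -0.0118  0.013 ]
tape [0.5349 0.2221 0.018 ]
purpA [ 0.6191 -0.2138  0.01  ]
purpB [0.3977 0.0938 0.01  ]
```

send_rows(angular=[[0,0,0],[0,0,0],[0,0,0],[0,0,0.05],[0,0,0.1],[0,0,0.15],[0,0,0.2],[0,0,0.25],[0,0,0.3],[0,0,0.35]], dp=[[0,0,4],[0,0,8],[0,0,11],[2,3,11],[4,6,11],[6,9,11],[8,12,11],[9.5,15,11],[11,18,11],[12.5,21.5,11]], claw=[8.8,8.8,8.8,8.8,8.8,8.8,8.8,8.8,8.8,8.8])

```text
time_s: 1.08
eef_pos: [0.3582, -0.3642, 0.3487]
orientation: [0.0, 0.934, 0.358, -0.0]
force: [1.0, -0.1, -0.5]
gripper_width: 0.996
finger_force: 0.0
```

send_rows(angular=[[0,0,0.05],[0,0,0.1],[0,0,0.15],[0,0,0.2],[0,0,0.25],[0,0,0.3],[0,0,0.35],[0,0,0.4],[0,0,0.45],[0,0,0.49]], dp=[[1.9,3.4,0],[3.8,6.8,0],[5.7,10.2,0],[7.6,13.6,0],[9.5,17,0],[11.4,20.4,0],[13.3,23.8,0],[15.2,27.2,0],[17.1,30.6,0],[19,34,0]], claw=[8.8,8.8,8.8,8.8,8.8,8.8,8.8,8.8,8.8,8.8])

```text
time_s: 1.92
eef_pos: [0.5484, -0.0234, 0.3488]
orientation: [0.0, 0.819, 0.574, -0.0]
force: [1.2, -0.7, -0.3]
gripper_width: 0.998
finger_force: 0.0
```

```bash
python3 - <<'E'
from h import *
np.set_printoptions(precision=4,suppress=True)
s=bot.get_state();r=optics.read_camera("wrist");c=cam(r,s)
print(s["eef_pos"],s["joints"],proj(c,[.6065,.108,.257]),proj(c,[.6065,.108,.125]),proj(c,[.6138,.194,.151]))
cv2.imwrite("pics/w1.png",r["img"][:,:,::-1])
E
```

```text
[ 0.5484 -0.0234  0.3488] [ 0.2716  0.4961 -0.5076  1.6308  0.2652  1.084  -0.6566] (np.float64(298.0755602383196), np.float64(3.707410952174399)) (np.float64(291.6616489102389), np.float64(41.173398275965354)) (np.float64(268.5349979092015), np.float64(-68.38820270919862))
```

View pics/w1.png

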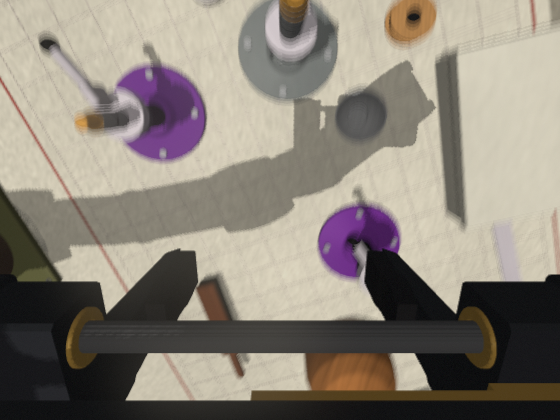

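Wrist view: the grey pedestal is at the top centre, with the column at about (292,30). That agrees with the predicted pixels, so I'm moving to hover above it.

send_rows(angular=[[0,0,0],[0,0,0],[0,0,0],[0,0,0],[0,0,0],[0,0,0]], dp=[[1.4,3.2,0],[2.8,6.4,0],[4.2,9.6,0],[5.8,13.1,0],[5.8,13.1,-2],[5.8,13.1,-4]], claw=[8.8,8.8,8.8,8.8,8.8,8.8])

```text
time_s: 2.47
eef_pos: [0.6067, 0.1098, 0.309]
orientation: [-0.0, 0.818, 0.576, 0.002]
force: [-0.7, -0.8, 0.2]
gripper_width: 0.997
finger_force: 0.0
```

```bash
python3 - <<'E'
from h import *
np.set_printoptions(precision=4,suppress=True)
s=bot.get_state();r=optics.read_camera("wrist");c=cam(r,s)
print(s["eef_pos"],s["joints"])
for p in([.6065,.108,.257],[.6065,.108,.238],[.6065,.108,.125],[.6138,.194,.151]):print(proj(c,p))
cv2.imwrite("pics/w2.png",r["img"][:,:,::-1])
E
```

```text
[0.6067 0.1098 0.309 ] [ 0.013   0.6325 -0.4831  1.495   0.3135  1.0879 -0.88  ]
(np.float64(283.0716198572862), np.float64(233.02995676631235))
(np.float64(282.8797097792724), np.float64(222.93683655385922))
(np.float64(282.16160338346333), np.float64(185.16949127816397))
(np.float64(258.264178840114), np.float64(103.6449494293258))
```

View pics/w2.png

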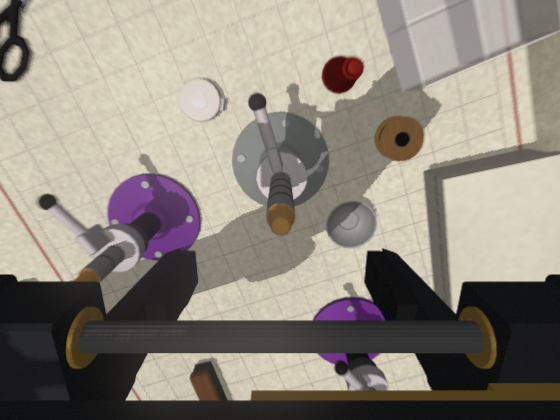

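Hover view: spigot tip at about (281,226), cam ring at (281,178), foot at (280,158) and ball at (257,102). The gap between the fingers is centred at column 281. Turning these into positions now.

```bash
python3 - <<'E'
from h import *
np.set_printoptions(precision=4,suppress=True)
s=bot.get_state();r=optics.read_camera("wrist");c=cam(r,s);print(s["eef_pos"],s["orientation"])
hsv=cv2.cvtColor(r["img"],cv2.COLOR_RGB2HSV)
m=cv2.inRange(hsv,(8,100,40),(30,255,255));m[:190]=0;m[250:]=0;m[:,:240]=0;m[:,320:]=0
ys,xs=np.nonzero(m);print("brass",xs.min(),xs.max(),ys.min(),ys.max(),xs.mean(),ys.mean())
print("lower edge->top front", [plane(c,xs.mean(),v,.257)[:2] for v in (ys.max(),ys.max()-12)])
for n,u,v,z in[("spig",281,226,.257),("foot",280,158,.012),("ring",281,178,.125),("ball",257.5,102,.151)]:print(n,plane(c,u,v,z))
g=cv2.resize(r["img"][85:245,220:340],None,fx=4.9,fy=3.7*4.9/4.9,interpolation=2)
cv2.imwrite("pics/w2c.png",cv2.resize(r["img"][90:240,215:345],None,fx=4,fy=4,interpolation=2)[:,:,::-1])
E
```

```text
[0.6039 0.1065 0.3039] [-0.0012  0.8184  0.5747 -0.0031]
brass 269 297 201 232 282.8344827586207 215.8303448275862
lower edge->top front [array([0.6041, 0.1073]), array([0.6069, 0.1152])]
spig [0.6044 0.1117 0.257 ]
foot [0.6026 0.1152 0.012 ]
ring [0.6039 0.1129 0.125 ]
ball [0.61   0.1914 0.151 ]
```

View pics/w2c.png

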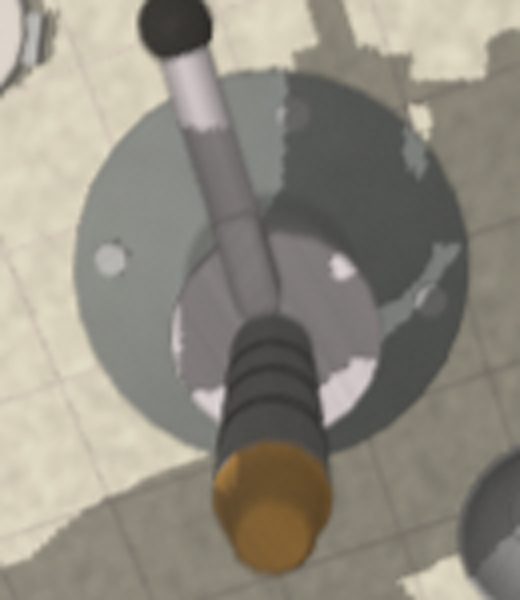

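The crop shows the spigot's end face at (283,224), the ring centre at about (283.5,174), the foot centre at (283,155) and the ball at (258.7,96). The pose reading shifted between calls, so I'll let the arm settle and measure again.

send_rows(angular=[[0,0,0],[0,0,0],[0,0,0],[0,0,0]], dp=[[0,0,0],[0,0,0],[0,0,0],[0,0,0]], claw=[8.8,8.8,8.8,8.8])

```text
time_s: 2.9
eef_pos: [0.6064, 0.1057, 0.31]
orientation: [0.0, 0.819, 0.573, 0.001]
force: [0.3, -0.1, -0.7]
gripper_width: 0.998
finger_force: 0.0
```

```bash
python3 - <<'E'
from h import *
np.set_printoptions(precision=4,suppress=True)
for i in range(3):
    s=bot.get_state();r=optics.read_camera("wrist");print(s["time_s"],s["eef_pos"],s["orientation"],s["qvel"])
c=cam(r,s)
hsv=cv2.cvtColor(r["img"],cv2.COLOR_RGB2HSV)
m=cv2.inRange(hsv,(8,100,40),(30,255,255));m[:190]=0;m[250:]=0;m[:,:240]=0;m[:,320:]=0
ys,xs=np.nonzero(m);print("brass",xs.min(),xs.max(),ys.min(),ys.max(),xs.mean(),ys.mean())
g=cv2.inRange(hsv,(0,0,0),(179,255,60));g[130:]=0;g[:,:240]=0;g[:,275:]=0
n,l,st,ce=cv2.connectedComponentsWithStats(g);print(st[1:],ce[1:])
cv2.imwrite("pics/w3c.png",cv2.resize(r["img"][80:240,215:345],None,fx=3.7,fy=3.7,interpolation=2)[:,:,::-1])
du=xs.mean()-282.83;dv=ys.max()-232
print(du,dv)
for n,u,v,z in[("spig",283.2,224.2,.257),("foot",282.8,155,.012),("ring",283.7,173.7,.125),("ball",258.7,96.2,.151)]:print(n,plane(c,u+du,v+dv,z))
E
```

```text
2.9 [0.6064 0.1057 0.31  ] [0.0004 0.8194 0.5733 0.001 ] [-0.0028  0.0055  0.0028  0.005   0.0008 -0.0023 -0.001 ]
2.95 [0.6063 0.1058 0.3098] [0.0004 0.8194 0.5733 0.0009] [-0.0011  0.0041 -0.0007  0.0047  0.0022 -0.0039  0.0009]
3.0 [0.6062 0.1058 0.3096] [0.0003 0.8193 0.5734 0.0007] [-0.0013  0.0058  0.0004  0.0044  0.0004 -0.0016 -0.0014]
brass 265 293 198 229 279.09714285714284 212.6442857142857
[[248  88  16  17 184]] [[255.6359  95.4674]]
-3.732857142857142 -3
spig [0.6065 0.1125 0.257 ]
foot [0.6085 0.1225 0.012 ]
ring [0.6089 0.119  0.125 ]
ball [0.6139 0.199  0.151 ]
```

send_rows(angular=[[0,0,0],[0,0,0],[0,0,0],[0,0,0],[0,0,0],[0,0,0],[0,0,0],[0,0,0],[0,0,0],[0,0,0]], dp=[[0.1,0.35,0],[0.1,0.35,-2],[0.1,0.35,-4],[0.1,0.35,-6],[0.1,0.35,-8],[0.1,0.35,-9.5],[0.1,0.35,-10.5],[0.1,0.35,-11.2],[0.1,0.35,-11.2],[0.1,0.35,-11.2]], claw=[8.8,8.8,8.8,8.8,8.8,8.8,8.8,8.8,8.8,8.8])

```text
time_s: 3.88
eef_pos: [0.6072, 0.1098, 0.1971]
orientation: [0.0, 0.819, 0.574, 0.0]
force: [0.5, 0.2, 1.0]
gripper_width: 1.001
finger_force: 0.0
```

```bash
python3 - <<'E'
from h import *
np.set_printoptions(precision=4,suppress=True)
s=bot.get_state();r=optics.read_camera("wrist");print(s["eef_pos"],s["force"])
q=optics.read_camera("side")
a=cv2.resize(r["img"],(520,390));b=cv2.resize(q["img"][170:300,200:290],(270,390),interpolation=2)
cv2.imwrite("pics/g1.png",np.hstack([a,b])[:,:,::-1])
E
```

```text
[0.6072 0.1098 0.1971] [0.4874 0.1796 1.0253]
```

View pics/g1.png

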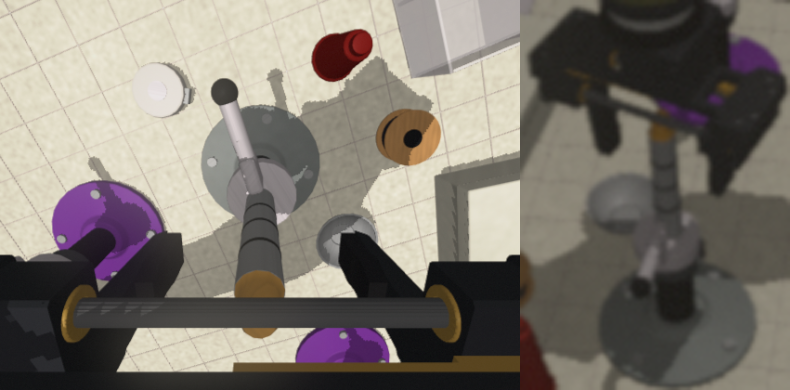

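The column stands between the open fingers. In the full wrist image the near edges of the rings are at about (282,212), (280,234) and (278,258). I'll check the centring from these.

```bash
python3 - <<'E'
from h import *
np.set_printoptions(precision=4,suppress=True)
s=bot.get_state();r=optics.read_camera("wrist");c=cam(r,s);k=560/520
for (u,v),z in zip([(262,197),(260.5,217.5),(258.5,240)],(.160,.185,.210)):
    p=plane(c,u*k,v*k,z);d=c[3][:3,3]-p;d[2]=0;d/=np.linalg.norm(d);print(p,(p-.011*d)[:2],s["eef_pos"][:2])
I=r["img"].astype(int).sum(2)
print(I[200:275,280].tolist())
E
```

```text
[0.6135 0.1268 0.16  ] [0.6099 0.1164] [0.6076 0.1098]
[0.6112 0.1234 0.185 ] [0.6074 0.1131] [0.6076 0.1098]
[0.6097 0.1223 0.21  ] [0.6058 0.112 ] [0.6076 0.1098]
[335, 346, 348, 352, 351, 338, 294, 247, 237, 234, 237, 234, 233, 237, 233, 235, 233, 235, 165, 118, 189, 228, 237, 237, 235, 233, 236, 236, 237, 232, 234, 233, 234, 235, 163, 116, 183, 224, 234, 235, 233, 236, 234, 233, 234, 233, 233, 233, 235, 236, 232, 233, 235, 233, 233, 154, 109, 129, 215, 233, 233, 233, 233, 232, 229, 236, 232, 231, 232, 233, 230, 233, 229, 230, 234]
```

send_rows(angular=[[0,0,0],[0,0,0],[0,0,0],[0,0,0],[0,0,0],[0,0,0],[0,0,0],[0,0,0],[0,0,0],[0,0,0]], dp=[[0,0.15,0],[0,0.15,0],[0,0.15,0],[0,0.15,0],[0,0.15,0],[0,0.15,0],[0,0.15,0],[0,0.15,0],[0,0.15,0],[0,0.15,0]], claw=[6,4,2,1,1,1,1,1,1,1], newtons=35)

```text
time_s: 4.87
eef_pos: [0.6069, 0.111, 0.1967]
orientation: [0.0, 0.819, 0.574, 0.0]
force: [-0.7, 0.2, 0.4]
gripper_width: 0.265
finger_force: 0.0
```

send_rows(angular=[[0,0,0],[0,0,0],[0,0,0],[0,0,0],[0,0,0],[0,0,0]], dp=[[0,0,0],[0,0,0],[0,0,0],[0,0,0],[0,0,0],[0,0,0]], claw=[1,1,1,1,1,1], newtons=35)

```text
time_s: 5.37
eef_pos: [0.607, 0.1109, 0.1967]
orientation: [0.0, 0.819, 0.574, 0.0]
force: [0.9, -0.4, -0.8]
gripper_width: 0.237
finger_force: 34.9
```

send_rows(angular=[[0,0,0],[0,0,0],[0,0,0],[0,0,0],[0,0,0],[0,0,0],[0,0,0],[0,0,0],[0,0,0],[0,0,0]], dp=[[0,0,-0.3],[0,0,-0.7],[0,0,-1.1],[0,0,-1.5],[0,0,-1.9],[0,0,-2.3],[0,0,-2.7],[0,0,-3],[0,0,-3],[0,0,-3]], claw=[1,1,1,1,1,1,1,1,1,1])

```text
time_s: 6.2
eef_pos: [0.607, 0.111, 0.1674]
orientation: [0.0, 0.819, 0.574, 0.0]
force: [-1.3, -1.2, 6.1]
gripper_width: 0.244
finger_force: 35.0
```

send_rows(angular=[[0,0,0],[0,0,0],[0,0,0],[0,0,0],[0,0,0],[0,0,0],[0,0,0],[0,0,0],[0,0,0],[0,0,0]], dp=[[0,0,-0.4],[0,0,-0.8],[0,0,-1.2],[0,0,-1.6],[0,0,-2],[0,0,-2.3],[0,0,-2.6],[0,0,-2.9],[0,0,-3],[0,0,-3]], claw=[1,1,1,1,1,1,1,1,1,1])

```text
time_s: 7.03
eef_pos: [0.607, 0.111, 0.1374]
orientation: [0.0, 0.819, 0.574, 0.0]
force: [-1.5, -0.4, 6.5]
gripper_width: 0.24
finger_force: 35.0
```

send_rows(angular=[[0,0,0],[0,0,0],[0,0,0],[0,0,0]], dp=[[0,0,0],[0,0,0],[0,0,0],[0,0,0]], claw=[1,1,1,1])

```text
time_s: 7.37
eef_pos: [0.607, 0.111, 0.1376]
orientation: [0.0, 0.819, 0.574, 0.0]
force: [-1.2, -0.0, 6.1]
gripper_width: 0.234
finger_force: 35.0
```

```bash
python3 - <<'E'
from h import *
np.set_printoptions(precision=4,suppress=True)
s=bot.get_state();r=optics.read_camera("wrist");print(s["eef_pos"],s["force"],s["wrist_torque"],s["finger_force"])
I=r["img"].astype(int).sum(2)
print(I[170:300,280].tolist())
q=optics.read_camera("side")
a=cv2.resize(r["img"][60:300,180:380],(470,564),interpolation=2);b=cv2.resize(q["img"][190:310,205:275],(329,564),interpolation=2)
cv2.imwrite("pics/g2.png",np.hstack([a,np.clip(b*1.5,0,255).astype(np.uint8)])[:,:,::-1])
E
```

```text
[0.607  0.111  0.1376] [-1.224  -0.0115  6.1148] [-0.1679  0.2483 -0.0356] 34.98637889366364
[318, 280, 280, 283, 290, 286, 291, 288, 285, 285, 286, 285, 193, 124, 112, 113, 118, 118, 116, 115, 112, 115, 114, 276, 315, 317, 322, 316, 316, 321, 323, 383, 436, 437, 422, 410, 394, 370, 343, 310, 285, 277, 274, 278, 279, 277, 277, 280, 278, 280, 276, 278, 279, 279, 277, 281, 287, 286, 294, 303, 313, 323, 336, 344, 352, 362, 369, 372, 373, 376, 377, 379, 383, 382, 382, 381, 388, 385, 378, 367, 348, 283, 252, 250, 248, 248, 250, 216, 141, 102, 126, 225, 249, 249, 246, 249, 246, 244, 246, 245, 249, 246, 243, 247, 244, 245, 244, 245, 247, 242, 243, 243, 244, 245, 242, 242, 242, 243, 241, 242, 241, 242, 244, 255, 285, 284, 276, 273, 267, 264]
```

View pics/g2.png

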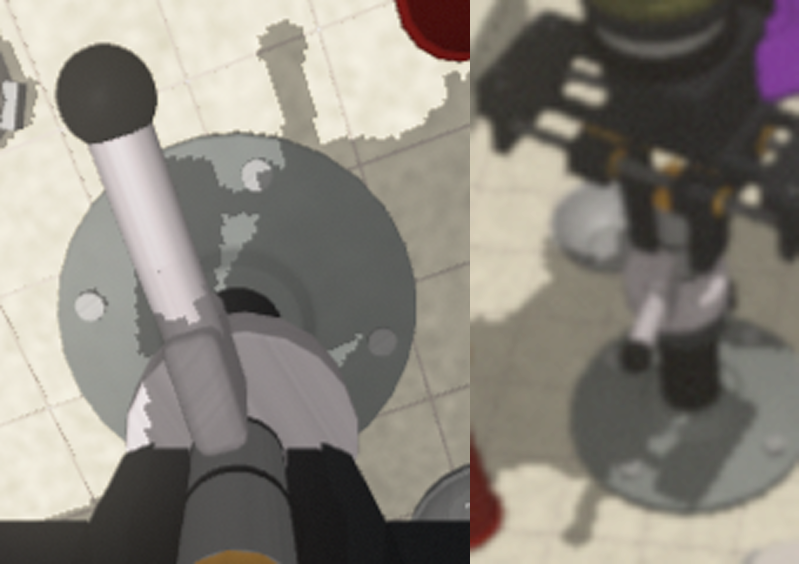

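The grip is on the bar. The pads sit just above the ring face, the root is beside the bar, and the upper ring is at v≈259. I'll check the mark precisely from pixel profiles beside the root.

```bash
python3 - <<'E'
from h import *
np.set_printoptions(precision=4,suppress=True)
s=bot.get_state();r=optics.read_camera("wrist");c=cam(r,s)
I=r["img"].astype(int).sum(2)
for u in (284,286,288,290,292,294,296):print(u,I[228:270,u].tolist())
A=np.array([.607,.111]);cam2=c[3][:2,3];d=(cam2-A)/np.linalg.norm(cam2-A)
for off in (0,.002):
  for z in (.125,.150,.178):
    p=A+off*d+.011*d;print(off,z,proj(c,[*p,z]))
    ps=[proj(c,[*(A+off*d+.011*np.array([np.cos(t),np.sin(t)])),z]) for t in np.arctan2(d[1],d[0])+np.radians([-50,-30,30,50])];print(np.round(ps,1).tolist())
cv2.imwrite("pics/g3.png",cv2.resize(r["img"][215:315,230:330],None,fx=6,fy=6,interpolation=cv2.INTER_CUBIC)[:,:,::-1])
E
```

```text
284 [275, 278, 272, 277, 275, 275, 279, 277, 276, 278, 281, 280, 284, 295, 312, 324, 338, 335, 324, 309, 284, 251, 244, 243, 243, 243, 243, 244, 246, 209, 137, 100, 123, 219, 240, 240, 243, 240, 243, 242, 237, 243]
286 [414, 419, 421, 431, 430, 422, 419, 415, 412, 254, 126, 192, 241, 250, 249, 253, 250, 246, 248, 245, 245, 246, 245, 244, 242, 244, 243, 244, 241, 243, 165, 106, 101, 190, 235, 240, 240, 241, 236, 238, 239, 237]
288 [410, 412, 412, 412, 415, 421, 428, 431, 428, 412, 237, 112, 223, 250, 248, 251, 246, 247, 244, 245, 247, 244, 245, 246, 243, 245, 243, 243, 242, 241, 207, 127, 94, 127, 218, 240, 241, 241, 244, 243, 241, 240]
290 [414, 411, 410, 411, 410, 411, 413, 416, 423, 428, 341, 185, 142, 228, 246, 245, 249, 246, 245, 246, 246, 248, 247, 249, 243, 248, 246, 243, 248, 246, 244, 205, 121, 92, 138, 224, 243, 241, 243, 240, 242, 244]
292 [418, 417, 414, 413, 413, 409, 411, 408, 412, 410, 416, 389, 217, 119, 189, 234, 240, 239, 239, 242, 239, 238, 240, 241, 240, 241, 238, 238, 240, 243, 241, 240, 159, 93, 90, 192, 234, 241, 240, 244, 244, 242]
294 [422, 420, 420, 417, 418,
[... 527 characters left out ...]
246.2]]
0 0.15 (np.float64(282.8881256732863), np.float64(261.43218429243615))
[[300.8, 268.7], [294.6, 264.1], [271.3, 264.4], [265.2, 269.1]]
0 0.178 (np.float64(283.31348347253464), np.float64(296.2645438051271))
[[305.1, 304.7], [297.6, 299.4], [269.1, 299.7], [261.8, 305.2]]
0.002 0.125 (np.float64(282.5785926114812), np.float64(236.0846606102319))
[[298.1, 242.5], [292.7, 238.5], [272.5, 238.7], [267.3, 242.9]]
0.002 0.15 (np.float64(282.84138726460293), np.float64(257.60479695597064))
[[300.8, 264.9], [294.6, 260.3], [271.2, 260.6], [265.1, 265.3]]
0.002 0.178 (np.float64(283.258628070819), np.float64(291.7724595477064))
[[305.1, 300.3], [297.6, 294.9], [269.0, 295.2], [261.6, 300.8]]
```

View pics/g3.png

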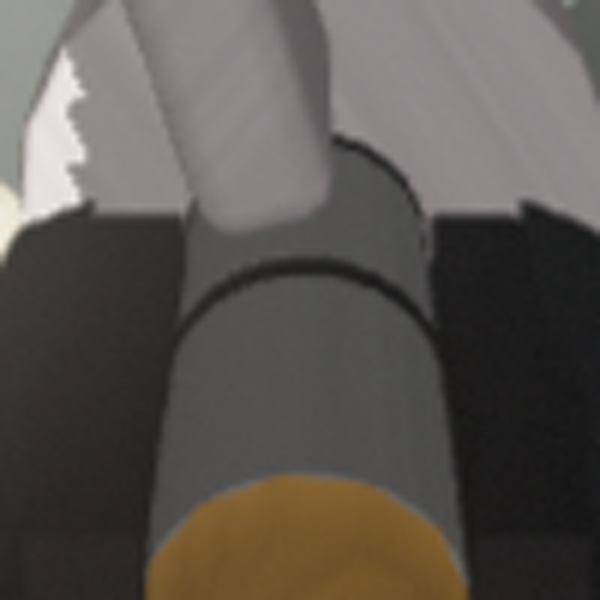

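The crop shows the upper ring at full thickness (v≈259) and the middle ring half visible right at the cam-ring face (v≈240). The column is at the mark within about 1 mm. Next I turn clockwise gently, watching the forces.

send_rows(angular=[[0,0,-0.05],[0,0,-0.1],[0,0,-0.15],[0,0,-0.2],[0,0,-0.25],[0,0,-0.3],[0,0,-0.35],[0,0,-0.4],[0,0,-0.45],[0,0,-0.5]], dp=[[0,0,0],[0,0,0],[0,0,0],[0,0,0],[0,0,0],[0,0,0],[0,0,0],[0,0,0],[0,0,0],[0,0,0]], claw=[1,1,1,1,1,1,1,1,1,1])

```text
time_s: 8.35
eef_pos: [0.6068, 0.1111, 0.1376]
orientation: [0.0, 0.936, 0.352, 0.0]
force: [-1.0, -1.6, 5.7]
gripper_width: 0.241
finger_force: 35.1
```

```bash
cat > chk.py <<'E'
from h import *
np.set_printoptions(precision=4,suppress=True)
s=bot.get_state();r=optics.read_camera("wrist");c=cam(r,s);q=s["orientation"]
print(s["eef_pos"],"yaw",2*np.arctan2(q[2],q[1])-np.pi/2,"q7",s["joints"][6],s["force"],s["wrist_torque"],s["finger_force"])
I=r["img"].astype(int).sum(2)
for u in(270,276,283,290,296):print(u,"dark rows",[v for v in range(225,300) if I[v,u]<150])
g=cv2.inRange(cv2.cvtColor(r["img"],cv2.COLOR_RGB2HSV),(0,0,0),(179,120,62));g[205:]=0
n,l,st,ce=cv2.connectedComponentsWithStats(g)
for i in range(1,n):
    if 150<st[i,4]<3000:
        p=plane(c,*ce[i],.151);print(st[i],ce[i],p,"az",np.degrees(np.arctan2(p[1]-.111,p[0]-.607)),"r",np.hypot(p[1]-.111,p[0]-.607))
E
python3 chk.py
```

```text
[0.6068 0.1111 0.1376] yaw -0.8513820656662537 q7 -1.3731306800995673 [-0.9576 -1.6175  5.7252] [-0.1389  0.3743  0.0072] 35.09573105518939
270 dark rows [261, 262]
276 dark rows [238, 259, 260]
283 dark rows [238, 258, 259, 260]
290 dark rows [240, 260, 261, 262]
296 dark rows [244, 263, 264, 265]
[438  49  26  27 532] [450.4492  62.    ] [0.7208 0.1267 0.151 ] az 7.833224039219964 r 0.11488179698799879
[263 182  37  15 301] [281.2658 188.814 ] [0.6406 0.1422 0.151 ] az 42.90223920609459 r 0.04581129978688625
```

send_rows(angular=[[0,0,-0.05],[0,0,-0.1],[0,0,-0.15],[0,0,-0.2],[0,0,-0.25],[0,0,-0.3],[0,0,-0.3]], dp=[[0,0,0],[0,0,0],[0,0,0],[0,0,0],[0,0,0],[0,0,0],[0,0,0]], claw=[1,1,1,1,1,1,1])

```text
time_s: 8.98
eef_pos: [0.6067, 0.1112, 0.1376]
orientation: [0.0, 0.978, 0.209, 0.0]
force: [-1.7, -1.2, 6.1]
gripper_width: 0.238
finger_force: 35.4
```

```bash
sed -i 's/(179,120,62)/(179,255,80)/; s/I\[v,u\]<150/I[v,u]<170/' chk.py; sed -i 's/if 150<st\[i,4\]<3000/if 200<st[i,4]<900/' chk.py; python3 chk.py; python3 -c "
from h import *
r=optics.read_camera('wrist');cv2.imwrite('pics/t1.png',np.ascontiguousarray(r['img'][:,:,::-1]))"
```

```text
[0.6067 0.1112 0.1376] yaw -1.1506803844691706 q7 -1.5901105861990326 [-1.665  -1.1977  6.0999] [-0.1369  0.427   0.0367] 35.38402184974984
270 dark rows [241, 260, 261, 262]
276 dark rows [238, 258, 259, 260]
283 dark rows [238, 258, 259, 260]
290 dark rows [240, 259, 260, 261]
296 dark rows [244, 263, 264, 265]
[391   0  28  27 629] [403.9332  12.1812] [0.7269 0.1172 0.151 ] az 2.936208890408648 r 0.1201014875010958
[263 182  38  17 365] [281.8219 189.189 ] [0.6477 0.1305 0.151 ] az 25.608836638544034 r 0.04508838761813101
```

View pics/t1.png

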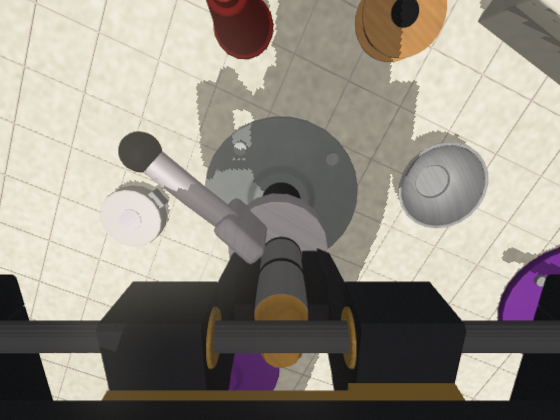

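The view shows the lever ball at (140,151), with the root at about (240,235) lying close to the left finger. The column is still at the mark. From here I'll track the ball numerically.

```bash
sed -i 's/200<st\[i,4\]<900/700<st[i,4]<3500/; s/g\[205:\]=0/g[260:]=0;g=cv2.morphologyEx(g,cv2.MORPH_OPEN,np.ones((15,15)))/' chk.py; python3 chk.py
```

```text
[0.6067 0.1112 0.1376] yaw -1.1487713848012069 q7 -1.588698559356653 [-3.2375 -1.1981  7.0663] [-0.1024  0.4188  0.055 ] 35.349150956753874
270 dark rows [241, 260, 261, 262]
276 dark rows [238, 258, 259, 260]
283 dark rows [238, 258, 259, 260]
290 dark rows [239, 240, 259, 260, 261]
296 dark rows [244, 245, 263, 264, 265]
[ 218    1   51   51 1816] [246.5567  26.5584] [0.6991 0.1681 0.151 ] az 31.785352628829997 r 0.10834294046293814
```

send_rows(angular=[[0,0,-0.05],[0,0,-0.1],[0,0,-0.15],[0,0,-0.2],[0,0,-0.2]], dp=[[0,0,0],[0,0,0],[0,0,0],[0,0,0],[0,0,0]], claw=[1,1,1,1,1])

```text
time_s: 9.55
eef_pos: [0.6067, 0.1114, 0.1376]
orientation: [0.0, 0.994, 0.11, 0.0]
force: [-2.3, -0.1, 6.7]
gripper_width: 0.241
finger_force: 35.4
```

```bash
python3 chk.py
```

```text
[0.6067 0.1114 0.1376] yaw -1.350477091278536 q7 -1.732893104777091 [-2.2739 -0.1189  6.6814] [-0.0472  0.4206  0.0673] 35.4296153037285
270 dark rows [241, 260, 261, 262]
276 dark rows [238, 258, 259, 260]
283 dark rows [237, 238, 258, 259, 260]
290 dark rows [239, 240, 259, 260, 261]
296 dark rows [243, 244, 262, 263, 264, 265]
[ 193    7   41   54 1749] [213.7238  34.0354] [0.7032 0.1599 0.151 ] az 26.946883628246336 r 0.10792568193817173
```

```bash
sed -i 's/g\[260:\]=0;/g[235:]=0;g[:90]=0;g[:,230:]=0;/; s/np.ones((15,15))/np.ones((11,11),np.uint8)/; s/(179,255,80)/(179,110,105)/;s/700<st/400<st/' chk.py; cat >>chk.py <<'E'
b=cv2.HoughCircles(cv2.medianBlur(cv2.cvtColor(r["img"],cv2.COLOR_RGB2GRAY),5),cv2.HOUGH_GRADIENT,1.2,30,param1=100,param2=18,minRadius=17,maxRadius=26)
for u,v,rr in ([] if b is None else b[0]):
    m=I[int(v)-6:int(v)+7,int(u)-6:int(u)+7].mean() if v<270 else 999
    if m<260:
        p=plane(c,u,v,.151);print("circ",u,v,rr,m,p[:2],"az",np.degrees(np.arctan2(p[1]-.111,p[0]-.607)),"r",np.hypot(p[1]-.111,p[0]-.607))
E
python3 chk.py;python3 - <<'E'
from h import *
I=cv2.imread("pics/t1.png");print(I[150,140],I[150,100:180].sum(1).tolist())
s=bot.get_state()
E
```

```text
[0.6067 0.1113 0.1376] yaw -1.3488720511041201 q7 -1.731749722308781 [-2.1966  0.1364  7.0793] [-0.0459  0.4624  0.0296] 35.404331574827665
270 dark rows [241, 260, 261, 262]
276 dark rows [238, 258, 259, 260]
283 dark rows [237, 238, 258, 259, 260]
290 dark rows [239, 240, 259, 260, 261]
296 dark rows [243, 244, 262, 263, 264, 265]
[ 121  131   40   38 1203] [139.8504 148.5278] [0.6544 0.1834 0.151 ] az 56.771640880458136 r 0.08651202884305384
circ 281.40002 257.40002 21.32 204.97633136094674 [0.6184 0.115 ] az 19.245721654225953 r 0.012046331529193778
circ 139.8 148.20001 20.0 224.81065088757396 [0.6545 0.1834] az 56.71048232355149 r 0.08661057392074116
[68 75 78] [681, 679, 678, 676, 678, 678, 675, 676, 676, 677, 678, 678, 682, 682, 680, 682, 677, 671, 406, 221, 224, 221, 224, 221, 221, 224, 222, 224, 221, 222, 225, 224, 223, 226, 228, 232, 228, 226, 224, 224, 221, 219, 216, 214, 216, 213, 212, 215, 210, 213, 212, 211, 209, 207, 210, 204, 204, 203, 203, 206, 202, 214, 595, 659, 661, 660, 658, 658, 659, 664, 668, 671, 668, 664, 655, 652, 647, 648, 654, 657]
```

The lever is being pushed along: its azimuth went from 85° to 57°, and it stays fixed relative to the finger. The column is still at the mark, so I continue.

send_rows(angular=[[0,0,-0.05],[0,0,-0.1],[0,0,-0.15],[0,0,-0.2],[0,0,-0.25],[0,0,-0.25]], dp=[[0,0,0],[0,0,0],[0,0,0],[0,0,0],[0,0,0],[0,0,0]], claw=[1,1,1,1,1,1])

```text
time_s: 10.15
eef_pos: [0.6065, 0.1116, 0.1376]
orientation: [-0.0, 1.0, -0.014, -0.0]
force: [-1.9, 0.7, 7.0]
gripper_width: 0.24
finger_force: 36.6
```

```bash
python3 chk.py
```

```text
[0.6065 0.1116 0.1376] yaw -1.599330430600359 q7 -1.9091684985294546 [-1.9205  0.665   6.9631] [0.0112 0.524  0.2622] 36.59906442204374
270 dark rows [240, 241, 260, 261, 262]
276 dark rows [238, 258, 259, 260]
283 dark rows [237, 257, 258, 259]
290 dark rows [239, 259, 260, 261]
296 dark rows [243, 244, 262, 263, 264]
[ 121  131   40   38 1213] [139.8293 148.8722] [0.6701 0.1694 0.151 ] az 42.75576353941433 r 0.08599973692267714
circ 281.40002 257.40002 21.32 210.14201183431953 [0.6184 0.112 ] az 5.178186576819881 r 0.011467026199987294
circ 138.6 149.40001 20.0 222.12426035502958 [0.6699 0.1699] az 43.11408281896858 r 0.08622412501567953
circ 125.4 41.4 19.28 252.3846153846154 [0.7102 0.1681] az 28.939527907710083 r 0.11790752995606799
```

send_rows(angular=[[0,0,-0.03],[0,0,-0.06],[0,0,-0.08],[0,0,-0.08]], dp=[[0,0,0],[0,0,0],[0,0,0],[0,0,0]], claw=[1,1,1,1])

```text
time_s: 10.53
eef_pos: [0.6058, 0.1118, 0.1376]
orientation: [-0.0, 0.999, -0.053, -0.001]
force: [-4.1, -0.2, 8.4]
gripper_width: 0.244
finger_force: 39.8
```

```bash
python3 chk.py
```

```text
[0.6058 0.1118 0.1376] yaw -1.676669390347941 q7 -1.9638613977263264 [-4.107  -0.1569  8.3803] [0.0596 0.8073 0.5201] 39.79267459751554
270 dark rows [239, 259, 260, 261]
276 dark rows [237, 257, 258, 259]
283 dark rows [236, 256, 257, 258]
290 dark rows [238, 257, 258, 259]
296 dark rows [242, 260, 261, 262, 263]
[ 112  141   39   38 1179] [130.2477 158.5505] [0.6702 0.1694 0.151 ] az 42.75161320422962 r 0.08602253562955672
circ 131.40001 160.20001 21.2 228.17751479289942 [0.6694 0.1691] az 42.93472794928451 r 0.08528044821182994
circ 281.40002 257.40002 22.64 213.5621301775148 [0.6177 0.1113] az 1.4839113914340496 r 0.010689017509055966
circ 112.200005 53.4 19.4 257.8343195266272 [0.71  0.166] az 28.104891707662016 r 0.11676986950856613
```

```bash
python3 - <<'E'
from h import *
from scipy.optimize import least_squares
s=bot.get_state();r=optics.read_camera("wrist")
c0=cam(r,dict(eef_pos=np.array([.607,.111,.1376]),orientation=np.array([0,.819,.574,0])/np.hypot(.819,.574)))
B0=plane(c0,225.1,100.4,.151)[:2];Bm=np.array([.6544,.1834]);B1=np.array([.6702,.1694])
print(B0,"theta",2*np.arcsin(np.linalg.norm(B1-B0)/.162),2*np.arcsin(np.linalg.norm(Bm-B0)/.162))
f=least_squares(lambda x:[np.linalg.norm(p-x)-.081 for p in(B0,Bm,B1)],[.607,.111]);print("ring axis",f.x,f.fun,[np.degrees(np.arctan2(*(p-f.x)[::-1])) for p in(B0,Bm,B1)])
E
```

```text
[0.61293488 0.19498667] theta 0.7951183034935727 0.5379897022635672
ring axis [0.61141759 0.11417518] [-0.00017426  0.00048352 -0.00034547] [np.float64(88.92435467771047), np.float64(58.16342244915072), np.float64(43.212666794256606)]
```

send_rows(angular=[[0,0,-0.02],[0,0,-0.04],[0,0,-0.04]], dp=[[0,0,0],[0,0,0],[0,0,0]], claw=[1,1,1])

```text
time_s: 10.88
eef_pos: [0.6052, 0.112, 0.1375]
orientation: [-0.0, 0.997, -0.073, -0.001]
force: [-6.2, 0.3, 9.6]
gripper_width: 0.241
finger_force: 38.4
```

```bash
python3 chk.py
```

```text
[0.6052 0.112  0.1375] yaw -1.716364788689654 q7 -1.9918487294735996 [-6.1576  0.2779  9.553 ] [0.1093 1.0541 0.6518] 38.35692397758976
270 dark rows [238, 258, 259, 260]
276 dark rows [235, 236, 256, 257, 258]
283 dark rows [235, 255, 256, 257]
290 dark rows [237, 256, 257, 258]
296 dark rows [240, 241, 259, 260, 261]
[ 107  145   39   38 1172] [125.4608 162.8652] [0.6703 0.1694 0.151 ] az 42.70987999871121 r 0.08613221635011842
circ 281.40002 256.2 22.64 216.0887573964497 [0.6176 0.1109] az -0.7116024592819664 r 0.010635681062230038
circ 126.600006 167.40001 23.84 234.97633136094674 [0.6684 0.1695] az 43.647131567895144 r 0.08478947335442392
circ 165.0 79.8 25.28 168.67455621301775 [0.6995 0.1446] az 19.94496917662203 r 0.09836028463234901
```

The ball has stayed fixed at azimuth 42.7° over the last two pushes while the torque rose from 0.26 to 0.65 N m, so the lever is at its closed stop. I'll ease the push slightly, settle and check.

send_rows(angular=[[0,0,0.04],[0,0,0.04],[0,0,0.04],[0,0,0.04],[0,0,0.04],[0,0,0.04]], dp=[[0,0,0],[0,0,0],[0,0,0],[0,0,0],[0,0,0],[0,0,0]], claw=[1,1,1,1,1,1])

```text
time_s: 11.43
eef_pos: [0.6054, 0.1118, 0.1376]
orientation: [-0.0, 0.999, -0.053, -0.001]
force: [-5.1, 0.1, 9.5]
gripper_width: 0.238
finger_force: 37.0
```

```bash
python3 chk.py
```

```text
[0.6054 0.1118 0.1376] yaw -1.6767662332167148 q7 -1.9637556331740487 [-5.0729  0.1011  9.4722] [0.0468 1.0151 0.364 ] 37.03740511092633
270 dark rows [238, 239, 258, 259, 260]
276 dark rows [236, 256, 257, 258]
283 dark rows [235, 255, 256, 257]
290 dark rows [237, 257, 258, 259]
296 dark rows [241, 242, 260, 261, 262]
[ 111  140   40   38 1190] [129.6445 157.5395] [0.6702 0.1694 0.151 ] az 42.765563818749634 r 0.08605264872729063
circ 281.40002 255.00002 21.2 214.0059171597633 [0.6185 0.1111] az 0.36099842224435247 r 0.01147803801026375
circ 130.20001 157.8 21.08 228.36094674556213 [0.67   0.1692] az 42.72552233209811 r 0.08581829772951231
```

Everything is steady: the lever is at its stop, the rings are at the mark and the grip is 37 N. Handing in.

```bash
python3 -c "
from rig import ticket
print(ticket.sign_off())"
```

```text
the job is handed in; nothing more can be done
None
```

The job is handed in at about 11.6 s: the column was pressed to its middle-ring mark (within about 1 mm by the wrist camera), the lever was swung clockwise to its closed stop, and the gripper is still holding at about 37 N. The hand-in returned no verdict; I did not re-check the bystanders, but no unexpected contact forces showed.

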